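# Hang two tape rolls on the hook, wide one behind

## Task

Put the parcel tape away: take the wide brown roll out of the rack and hang it on the arm of the tape hook, far enough back to leave room, then hang the narrow yellow roll on the same arm in front of it, so that the brown one is nearer the post. Leave both hanging freely and at rest, and leave the red roll where it stands in the rack.

Things in the scene. Friction and masses are not known exactly. Their poses are not given: they have to be found in the camera images.
- brown_roll_center (a point): Centre of the wide brown tape roll: rigid ring, outer diameter 124 mm, hole 70 mm (wall 27 mm), 48 mm wide along its x axis (the hole's axis), 0.25 to 0.45 kg. It stands on edge in a bay of the low white rack, hole axis level, top 62 mm above this centre, with free room beyond both flat faces. Pinch its wall at the top from above, across the flat faces.
- yellow_roll_center (a point): Centre of the narrow yellow roll of tape: a rigid ring of outer diameter 104 mm, hole diameter 64 mm (wall 20 mm), 30 mm wide along its own x axis (the hole's axis), 0.13 to 0.24 kg. It stands on edge in another bay of the rack, its top 52 mm above this centre; pinch it in the same way.
- red_roll_center (a point): Centre of the red roll, not to be moved: outer diameter 112 mm, hole 66 mm, 38 mm wide along its own x axis, standing in the remaining bay. The bays lie side by side, 150 mm from centre to centre, all three rolls parallel; which roll is in which bay varies.
- hook_arm (a point): Tape hook on a fixed blue stand: level white steel arm, 10 mm thick, 160 mm above the counter. This point: arm's centre line on the axis of the post (25 mm square, as high as the arm's top). The arm runs along -x, to the robot, straight to x = -190 mm, then turns up: tip 23 mm above this point, at x = -201 mm. z up. A hung roll's centre lies 30 (brown) or 27 mm (yellow) below the arm's line.
Things that resemble listed ones, but are neither listed nor needed, are in the scene too. There is more than one size of the part that bears yellow_roll_center; the job needs the smaller.

How it is judged:
By the outcome, as a careful person would: the job done as asked, in the order asked, and still so for the second after the job is handed in, with the robot touching nothing.
It also fails if it takes over 58 s, if anything falls off the work surface, if the arm or the gripper's body presses on something with over 40 N, if the wrist force passes 120 N, or if a joint passes its speed limit or range.

## Robot

A 6-joint arm with a two-finger parallel gripper is mounted at the origin on the work surface. World frame = base frame: x ahead of the robot, y to its left, z up, the work surface at z = 0. Lengths are in mm, angles in rad, forces in N, time in s.
With the tool pointing down it reaches from about 375 to 925 mm from the base axis. Payload 5.7 kg.
Tool frame: the origin (TCP) lies between the finger pads; the fingertips stand 25 mm ahead of it and the grasp point (between the pads) lies 6 mm ahead of it (bot.tips_ahead is the distance from the TCP to the fingertips, in mm); x points along the fingers, z is the direction in which the jaws open and shut, and the axes are right-handed (so a half turn about x gives the same grasp; the last joint's range is limited). The gripper opens to 88 mm and grips with 3 to 60 N. Pads are 20 mm wide; open, the fingers measure 115 mm over their backs; the gripper's body (75 mm by 178 mm) begins 61 mm behind the grasp point.
Start: joints at [-1.26, 0.359, 1.51, -0, 1.272, -0.115], TCP at [247.812, -546.402, 247.623] pointing down, gripper open.
Joint ranges: [-2.97, 2.97], [-1.01, 2.36], [0.21, 2.38], [-0.96, 4.11], [0.2, 2.71], [-2.98, 2.98]. Speed limits (rad/s): [2.39, 2.39, 3.14, 3.14, 3.14, 3.14].

## Interface

Orientations are given as a rotation vector (axis times angle).
In Python, from bench import bot, imaging gives the robot as it stands.
- The arm moves only by the tool move_arm, never from a script. Its argument "commands" is a list of rows, each a list of 7 numbers: the finger opening in mm, from 0 to 87.8, then the shift along the tool's x, y, z in mm, then the turn, a rotation vector about the tool's x, y, z in rad. A call has 1 to 10 rows; each row shifts and turns the commanded pose from where the row before left it, along the tool's axes as they then stand; what a row does not reach is not made up. A row lasts 1/10 s, in which the tool goes at most 50 mm and 8.59 degrees, less where a joint would pass 70% of its speed; a pose out of reach is approached as far as the arm can. A call is refused whole if a number of a shift passes 50 or a number of a turn 0.15, either way. A call with a gripper value outside its range is refused whole. The fingers move at their own pace and stop on an object; the grip force is fixed at half the most. Time passes only in rows, so rows that do not move let the fingers close. It gives the time, the measured TCP pose, the force and the opening at its end, in the units of the state.
- bot.get_obs(): the state, without advancing time (a new reading comes with each control period).
- imaging.capture(name): name is "side" or "top"; returns (picture, depth): 420x560x3 uint8, red, green, blue; 420x560 float32, mm along the optical axis (not along the pixel's ray), 0 where there is no reading.
- imaging.calibration(name): a dict with "K" (3x3 intrinsics, pixels), "position" and "rotation" of the camera in the world. Camera axes: x right, y up, looking along -z (the intrinsics and any distortion apply to the point x, -y, -z); pixel columns grow to the right and rows downward; lengths in mm; the calibration is good to about 2 mm. A picture is of the moment at which its call begins. calibration takes no time and is no camera call.
- bot.sign_off(): hands the job in, once; it reports no verdict.
The state is a dict: "t": time; "joint_pos": joint angles; "joint_velocities": joint speeds; "effort": joint torques, N m; "position": TCP position; "tcp_rot": TCP orientation; "force": force on the tool from outside, world axes, zero at the start; "wrist_torque": the same for the moment, N m; "width": finger opening in mm.
Only numpy, scipy, OpenCV 4.12 (cv2) and the standard library are available. Lean on these libraries where they do the work, as an engineer would, in place of code of your own. Each camera call takes 0.05 s, during which the arm holds its last target.

## Working session

There is one attempt and no reset: what is moved stays moved. The work goes in short steps, Python scripts to look and compute and a tool call to move; the robot and the scene stay as the last step left them, time stands still between calls to the robot, and variables do not carry over. Pictures are saved under pics/ and viewed, and the job is handed in when it is done.

Besides the shell and the picture viewer there is one more tool, called after "Request:" by a JSON object that holds its "name" and its "arguments". move_arm: Moves the arm, as the interface text tells. Its arguments: {"type":"object","properties":{"commands":{"type":"array"}},"required":["commands"]}

```bash
mkdir -p pics; ls; python3 - <<'E'
from bench import bot, imaging
import cv2, numpy as np
for n in ("side","top"):
    im,d=imaging.capture(n)
    cv2.imwrite(f"pics/{n}0.png",im[:,:,::-1]); np.savez(f"{n}0.npz",im=im,d=d)
    print(n,imaging.calibration(n))
print(bot.get_obs())
E
```

```text
pics
side {'K': array([[527.83108796,   0.        , 282.67907705],
       [  0.        , 527.83108796, 212.49161471],
       [  0.        ,   0.        ,   1.        ]]), 'position': array([163.95269065, 854.77975754, 867.79046405]), 'rotation': array([ 0.2272336 , -1.24160163, -2.53376448])}
top {'K': array([[530.97850771,   0.        , 278.7601783 ],
       [  0.        , 530.97850771, 206.15085512],
       [  0.        ,   0.        ,   1.        ]]), 'position': array([ 347.6940642 ,  -39.76414262, 1557.97182975]), 'rotation': array([ 0.06874574, -0.06919235, -1.57248252])}
{'t': 0.1, 'joint_pos': array([-1.26008647e+00,  3.59463473e-01,  1.51132558e+00, -5.00832805e-06,
        1.27249278e+00, -1.15073550e-01]), 'joint_velocities': array([ 0.00140479, -0.00232393, -0.0010214 ,  0.00054074, -0.00193013,
        0.00354273]), 'effort': array([-1.52310736e-04, -5.16356707e+01, -2.71407866e+01,  6.76609436e-02,
        2.75988795e-02, -2.99908561e-05]), 'position': array([ 247.64710987, -545.86783846,  246.87493109]), 'tcp_rot': array([ 0.89115333,  1.38239776, -0.8893976 ]), 'force': array([-0.31129621, -0.12679392, -0.12299712]), 'wrist_torque': array([ 0.03590108, -0.01849801, -0.02967778]), 'width': 88.04689760518953}
```

View pics/side0.png

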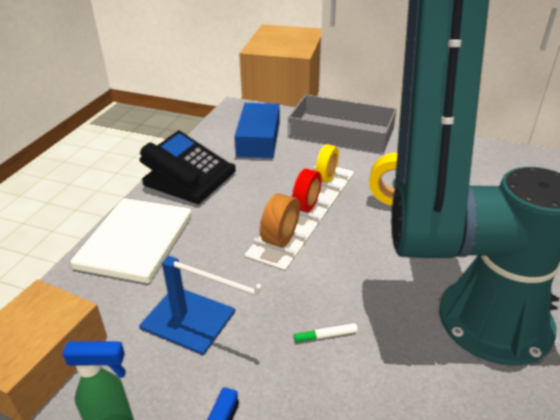

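View pics/top0.png

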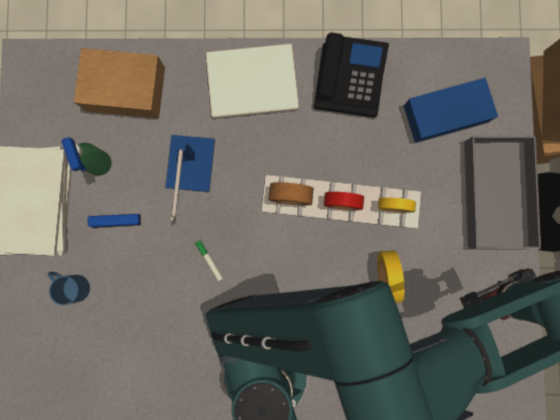

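The top view shows the rack with brown (290,193), red (344,200) and small yellow (397,205). A larger decoy yellow roll lies at (391,276). The hook runs from the post at (184,150) to the tip at (173,220). Next I'll measure them.

```bash
cat > h.py <<'E'
import numpy as np, cv2
from scipy.spatial.transform import Rotation as R
from bench import bot, imaging
def cloud(n,d):
    c=imaging.calibration(n); K=c["K"]; M=R.from_rotvec(c["rotation"]).as_matrix()
    v,u=np.mgrid[:d.shape[0],:d.shape[1]]
    P=np.stack([(u-K[0,2])/K[0,0]*d,-(v-K[1,2])/K[1,1]*d,-d],-1)
    return P@M.T+np.array(c["position"])
def ray(n,u,v):
    c=imaging.calibration(n); K=c["K"]; M=R.from_rotvec(c["rotation"]).as_matrix()
    r=M@np.array([(u-K[0,2])/K[0,0],-(v-K[1,2])/K[1,1],-1.]); return np.array(c["position"]),r
def onplane(n,u,v,z):
    o,r=ray(n,u,v); return o+r*(z-o[2])/r[2]
def tri(ps):
    A=np.zeros((3,3));b=np.zeros(3);L=[]
    for n,u,v in ps:
        o,r=ray(n,u,v); r=r/np.linalg.norm(r); Q=np.eye(3)-np.outer(r,r);A+=Q;b+=Q@o;L.append((o,Q))
    p=np.linalg.solve(A,b); return p,[np.linalg.norm(Q@(p-o)) for o,Q in L]
def masks(im):
    H=cv2.cvtColor(im,cv2.COLOR_RGB2HSV).astype(int); h,s,v=H[...,0],H[...,1],H[...,2]
    return dict(brown=(h>7)&(h<17)&(s>130)&(v>60),red=((h<5)|(h>174))&(s>150)&(v>60),yellow=(h>20)&(h<32)&(s>150)&(v>80),
      blue=(h>105)&(h<120)&(s>150),white=(s<40)&(v>150))
E
python3 - <<'E'
from h import *
for n in ("side","top"):
    z=np.load(n+"0.npz"); im,d=z["im"],z["d"]; P=cloud(n,d); m=masks(im)
    print(n,"table z", np.median(P[300:310,150:180,2]) if n=="top" else np.median(P[360:380,300:350,2]))
    for k in ("brown","red","yellow"):
        N,lab,st,ce=cv2.connectedComponentsWithStats(m[k].astype(np.uint8))
        for i in range(1,N):
            if st[i,4]<150: continue
            q=P[(lab==i)&(d>0)]
            zt=np.percentile(q[:,2],98); t=q[q[:,2]>zt-8]
            print(k,st[i],ce[i].round(),"ztop",zt.round(1),"topmean",t.mean(0).round(1),"lo",np.percentile(q,2,0).round(),"hi",np.percentile(q,98,0).round())
            (c,wh,a)=cv2.minAreaRect(t[:,:2].astype(np.float32)); print("   rect",np.round(c,1),np.round(wh,1),round(a,1))
# hook
for n,box in (("side",(255,300,160,270)),("top",(140,230,165,195))):
    z=np.load(n+"0.npz"); im,d=z["im"],z["d"]; P=cloud(n,d)
    a,b,c,e=box; q=P[a:b,c:e].reshape(-1,3); q=q[(q[:,2]>140)&(q[:,2]<200)]
    print(n,len(q)); 
    o=q[np.argsort(q[:,0])]; print(o[::max(1,len(o)//18)].round(0))
for n,b in (("side",(130,240,270,360)),("top",(120,140,230,240))):
    z=np.load(n+"0.npz"); a=z["im"]
    x0,y0,x1,y1=(130,240,290,360) if n=="side" else (150,120,440,240)
    cv2.imwrite(f"pics/{n}0c.png",cv2.resize(a[y0:y1,x0:x1,::-1],None,fx=2.7 if n=="top" else 4.5,fy=2.7 if n=="top" else 4.5,interpolation=cv2.INTER_CUBIC))
E
```

```text
side table z -0.24031298309535032
brown [ 240   35   81   71 3494] [279.  77.] ztop 48.3 topmean [  899.2 -1145.2    46.6] lo [  782. -1344.  -155.] hi [ 1064. -1093.    48.]
   rect [  864.2 -1194.4] [413.6 215.1] 51.9
brown [   0   90  214   92 2784] [ 97. 123.] ztop -654.4 topmean [ 2235.4 -1541.6  -657. ] lo [ 1713. -1906.  -743.] hi [2437. -878. -654.]
   rect [ 2272.8 -1558. ] [1273.6  610.8] 52.8
brown [308 179  11  26 194] [313. 192.] ztop 101.7 topmean [ 476.9 -220.8  100.3] lo [ 473. -257.   36.] hi [ 494. -190.  102.]
   rect [ 476.8 -220.8] [44.2  2.3] 83.4
brown [ 261  194   39   53 1547] [279. 219.] ztop 139.0 topmean [513.1 -67.  136.1] lo [ 487. -118.   33.] hi [539. -11. 139.]
   rect [514.4 -69.7] [63.4 47.8] 83.4
brown [   0  304  106  116 3624] [ 48. 372.] ztop 99.3 topmean [763.9 440.9  96.4] lo [752. 326.   6.] hi [804. 535.  99.]
   rect [762.8 428.6] [218.5  17.1] 80.8
red [292 169  29  43 623] [304. 187.] ztop 127.2 topmean [ 494.9 -215.1  123.9] lo [ 474. -251.   28.] hi [ 516. -165.  127.]
   rect [ 495.6 -217.3] [57.2 37.8] 84.8
yellow [316 144  22  38 445
[... 1535 characters left out ...]
de 746
[[436. 240. 179.]
 [444. 240. 181.]
 [458. 241. 164.]
 [474. 241. 159.]
 [489. 233. 165.]
 [504. 236. 165.]
 [520. 230. 164.]
 [535. 229. 166.]
 [552. 229. 163.]
 [568. 229. 166.]
 [585. 226. 166.]
 [602. 227. 161.]
 [619. 223. 163.]
 [624. 224. 143.]
 [627. 234. 162.]
 [632. 216. 164.]
 [637. 208. 163.]
 [642. 232. 144.]
 [647. 217. 162.]]
top 376
[[433. 239. 182.]
 [445. 235. 164.]
 [461. 235. 169.]
 [474. 235. 167.]
 [487. 238. 165.]
 [501. 229. 161.]
 [514. 237. 160.]
 [530. 231. 167.]
 [543. 228. 168.]
 [557. 224. 163.]
 [574. 230. 158.]
 [586. 222. 163.]
 [602. 227. 166.]
 [616. 219. 165.]
 [621. 214. 165.]
 [626. 224. 166.]
 [630. 208. 170.]
 [635. 225. 162.]
 [640. 215. 162.]]
```

View pics/side0c.png

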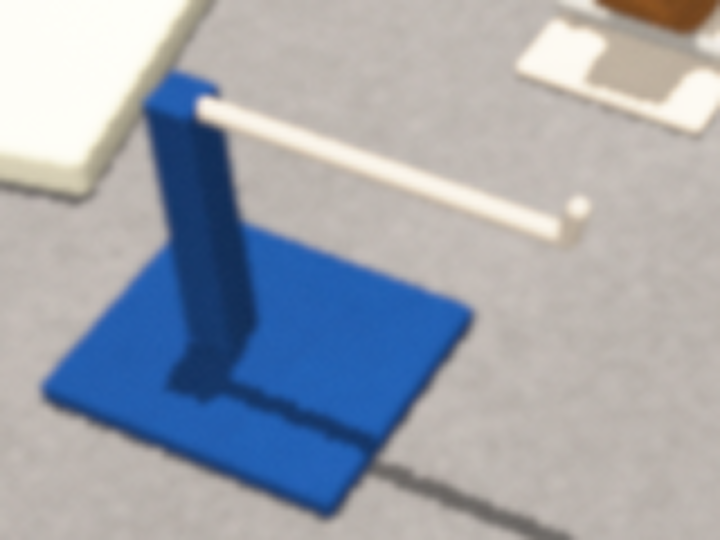

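View pics/top0c.png

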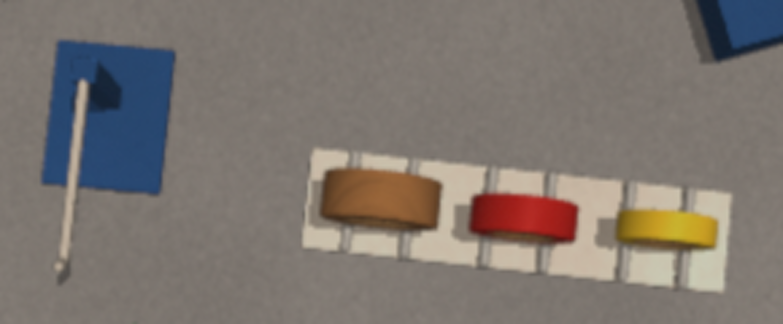

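```bash
python3 - <<'E'
from h import *
print("TCP R",R.from_rotvec(bot.get_obs()["tcp_rot"]).as_matrix().round(3).tolist())
for n,box in (("side",(250,305,155,275)),("top",(140,235,160,200))):
    z=np.load(n+"0.npz"); im,d=z["im"],z["d"]; P=cloud(n,d); m=masks(im); a,b,c,e=box
    q=P[a:b,c:e][m["white"][a:b,c:e]]; q=q[(q[:,2]>150)&(q[:,2]<190)]
    s=q[(q[:,0]>460)&(q[:,0]<610)]
    l=cv2.fitLine(s.astype(np.float32),cv2.DIST_HUBER,0,.01,.01).ravel(); l=l if l[0]>0 else np.r_[-l[:3],l[3:]]
    print(n,len(s),"dir",l[:3].round(4),"yaw",np.degrees(np.arctan2(l[1],l[0])).round(2),"pt@x530",(l[3:]+l[:3]*(530-l[3])/l[0]).round(1),"xmin",q[:,0].min(),q[:,0].max())
    q=P[a:b,c:e][m["blue"][a:b,c:e]]; q=q[(q[:,2]>155)&(q[:,2]<180)]
    print(" post top",len(q),q.mean(0).round(1),q.min(0).round(),q.max(0).round())
print(tri([("side",175.6,263.8),("top",180.7,150.4)]),tri([("side",258.4,285.6),("top",172.6,219.3)]))
E
```

```text
TCP R [[-0.001, 0.911, 0.413], [0.002, 0.413, -0.911], [-1.0, 0.0, -0.002]]
side 386 dir [ 9.953e-01 -9.640e-02  2.000e-04] yaw -5.53 pt@x530 [530.  232.8 163.2] xmin 436.0419762614256 624.5086802253797
 post top 111 [634.2 224.7 163.3] [623. 209. 155.] [645. 235. 168.]
top 18 dir [ 0.9951 -0.0976 -0.0151] yaw -5.6 pt@x530 [530.  232.5 165. ] xmin 519.0217355708808 621.5731668946678
 post top 78 [633.5 220.  164.3] [620. 207. 156.] [646. 234. 170.]
(array([621.10175831, 220.91006932, 160.7549565 ]), [np.float64(0.5267221638190644), np.float64(0.5267221638191631)]) (array([437.88025056, 236.77937665, 178.63987033]), [np.float64(2.474737340044329), np.float64(2.4747373400443236)])
```

Request:
{"name": "move_arm", "arguments": {"commands": [[87,0,0,0,-0.15,0,0],[87,0,0,0,-0.15,0,0],[87,0,0,0,-0.15,0,0],[87,0,0,0,-0.15,0,0],[87,0,0,0,-0.15,0,0],[87,0,0,0,-0.15,0,0],[87,0,0,0,-0.145,0,0],[87,0,0,0,0,0,0]]}}

```text
t: 0.9
position: [247.7, -546.1, 247.2]
tcp_rot: [0.078, 1.57, -0.077]
force: [-0.5, -0.2, -0.3]
width: 87.3
```

```bash
cat >> h.py <<'E'
def go(target):
    o=bot.get_obs(); M=R.from_rotvec(o["tcp_rot"]).as_matrix()
    print("pos",o["position"].round(1),"t",o["t"],"zyaw",np.degrees(np.arctan2(M[1,2],M[0,2])).round(2),"xaxis",M[:,0].round(3),"w",o["width"].round(1),"F",o["force"].round(1),"j",o["joint_pos"].round(2))
    print("shift tool",(M.T@(np.array(target)-o["position"])).round(1))
E
python3 - <<'E'
from h import *
go([512.5,-71,247])
E
```

```text
Traceback (most recent call last):
  File "h.py", line 25, in go
    print("pos",o["position"].round(1),"t",o["t"],"zyaw",np.degrees(np.arctan2(M[1,2],M[0,2])).round(2),"xaxis",M[:,0].round(3),"w",o["width"].round(1),"F",o["force"].round(1),"j",o["joint_pos"].round(2))
                                                                                                                                    ^^^^^^^^^^^^^^^^
AttributeError: 'float' object has no attribute 'round'
```

```bash
sed -i 's/o\["width"\].round(1)/round(o["width"],1)/' h.py
python3 - <<'E'
from h import *
go([512.5,-71,247])
E
```

```text
pos [ 247.7 -546.1  247.2] t 0.9 zyaw -5.65 xaxis [-0.     0.001 -1.   ] w 87.3 F [-0.5 -0.2 -0.3] j [-1.26  0.36  1.51 -0.    1.27 -1.16]
shift tool [  0.6 498.9 216.7]
```

Request:
{"name": "move_arm", "arguments": {"commands": [[87,0,42,18,0,0,0],[87,0,42,18,0,0,0],[87,0,42,18,0,0,0],[87,0,42,18,0,0,0],[87,0,42,18,0,0,0],[87,0,42,18,0,0,0],[87,0,42,18,0,0,0],[87,0,42,18,0,0,0],[87,0,42,18,0,0,0],[87,0,42,18,0,0,0]]}}

```text
t: 1.9
position: [469.3, -144.6, 247.7]
tcp_rot: [0.082, 1.569, -0.082]
force: [0.6, -0.2, 0.2]
width: 86.6
```

Request:
{"name": "move_arm", "arguments": {"commands": [[87,0,39,18,0,0,0],[87,0,39,18,0,0,0],[87,0,0,0,0,0,0],[87,0,0,0,0,0,0]]}}

```text
t: 2.3
position: [512.4, -71.8, 247.4]
tcp_rot: [0.079, 1.57, -0.079]
force: [-0.7, -0.8, 0.1]
width: 87.0
```

```bash
python3 - <<'E'
from h import *
go([512.5,-71,143])
for n in ("side","top"):
    im,d=imaging.capture(n); cv2.imwrite(f"pics/{n}1.png",im[:,:,::-1])
E
```

```text
pos [512.4 -71.8 247.4] t 2.3 zyaw -5.74 xaxis [-0.001 -0.    -1.   ] w 87.0 F [-0.7 -0.8  0.1] j [-0.27  0.24  1.69 -0.    1.22 -0.17]
shift tool [1.044e+02 8.000e-01 1.000e-01]
```

View pics/side1.png

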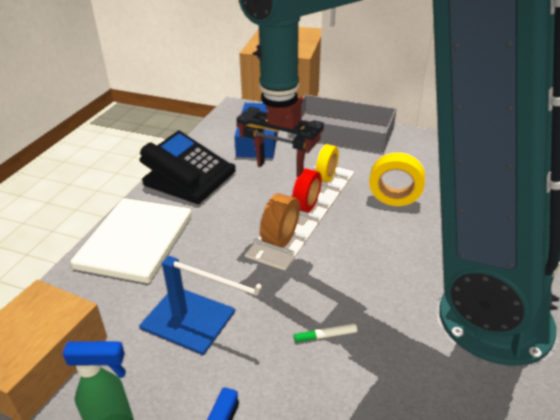

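The gripper at (280,140) sits squarely above the brown roll. Before the shallow grip I'll refine the roll-top heights.

```bash
python3 - <<'E'
from h import *
ax=np.array([.995,-.098]); ro=np.array([.098,.995])
for n in ("side","top"):
    z=np.load(n+"0.npz"); im,d=z["im"],z["d"]; P=cloud(n,d); m=masks(im)
    for k,c,r,w in (("brown",(512.5,-71),62,24),("red",(494,-219),56,19),("yellow",(482.3,-369.5),52,15)):
        q=P[m[k]]; s=(q[:,:2]-c); a=s@ax; b=s@ro
        g=(abs(a)<w-2)&(abs(b)<55)&(q[:,2]>0)
        # crown pixels only: outer cylinder z-b fit, radius known
        f=g&(q[:,2]>40)&(abs(a)<w-5)
        from scipy.optimize import least_squares
        R0=least_squares(lambda p: np.hypot(b[f]-p[0],q[f,2]-p[1])-r,[0,70],loss="soft_l1",f_scale=2)
        t=g&(abs(b-R0.x[0])<8)&(q[:,2]>90)
        e=g*0
        al=a[(abs(b-R0.x[0])<12)&(abs(q[:,2]-R0.x[1]-r)<7)]
        print(n,k,"b0,zc",R0.x.round(1),"top",(R0.x[1]+r).round(1),"median z crown",np.median(q[t,2]).round(1),"axial extent",np.percentile(al,[3,97]).round(1))
    print("rack/table",[np.median(P[v,u,2]).round(1) for v,u in (((slice(225,232),slice(230,260)),) if n=="top" else ((slice(300,310),slice(300,340)),))])
E
```

```text
side brown b0,zc [-1.8 77. ] top 139.0 median z crown 137.7 axial extent [-21.7  23.4]
side red b0,zc [-4.  70.1] top 126.1 median z crown 125.2 axial extent [-16.7  18.4]
side yellow b0,zc [-2.9 65.5] top 117.5 median z crown 116.6 axial extent [-145.4   13.4]
rack/table [np.float64(-0.1)]
top brown b0,zc [-1.7 76.7] top 138.7 median z crown 138.2 axial extent [-23.6  20.6]
top red b0,zc [-3.2 69.8] top 125.8 median z crown 125.9 axial extent [-18.2  16.1]
top yellow b0,zc [-2.1 65.9] top 117.9 median z crown 118.7 axial extent [-256.6   11.8]
rack/table [np.float64(0.7)]
```

Request:
{"name": "move_arm", "arguments": {"commands": [[87,30,-1,0,0,0,0],[87,30,0,0,0,0,0],[87,25,0,0,0,0,0],[87,20,0,0,0,0,0],[87,0,0,0,0,0,0],[87,0,0,0,0,0,0],[40,0,0,0,0,0,0],[40,0,0,0,0,0,0],[40,0,0,0,0,0,0],[40,0,0,0,0,0,0]]}}

```text
t: 3.4
position: [512.7, -73.5, 143.3]
tcp_rot: [0.078, 1.568, -0.079]
force: [0.4, -0.7, -0.2]
width: 58.6
```

Request:
{"name": "move_arm", "arguments": {"commands": [[40,0,0,0,0,0,0],[40,0,0,0,0,0,0],[40,0,0,0,0,0,0]]}}

```text
t: 3.7
position: [512.7, -73.4, 142.9]
tcp_rot: [0.078, 1.569, -0.078]
force: [1.0, 0.3, 2.5]
width: 48.2
```

Request:
{"name": "move_arm", "arguments": {"commands": [[40,0,0,0,0,0,0],[40,-10,0,0,0,0,0],[40,-20,0,0,0,0,0],[40,-30,0,0,0,0,0],[40,-35,0,0,0,0,0],[40,-35,0,0,0,0,0],[40,0,0,0,0,0,0],[40,0,0,0,0,0,0],[40,0,0,0,0,0,0]]}}

```text
t: 4.6
position: [510.9, -73.1, 271.1]
tcp_rot: [0.079, 1.573, -0.078]
force: [0.5, -0.0, -3.6]
width: 48.1
```

```bash
python3 - <<'E'
from h import *
go([512.5,-71,260])
for n in ("side","top"):
    im,d=imaging.capture(n); cv2.imwrite(f"pics/{n}2.png",im[:,:,::-1]); np.savez(f"{n}2.npz",im=im,d=d)
E
```

```text
pos [510.9 -73.1 271.1] t 4.6 zyaw -5.73 xaxis [-0.003  0.001 -1.   ] w 48.1 F [ 0.5 -0.  -3.6] j [-0.28  0.22  1.65  0.    1.27 -0.18]
shift tool [11.1  2.2  1.4]
```

View pics/side2.png

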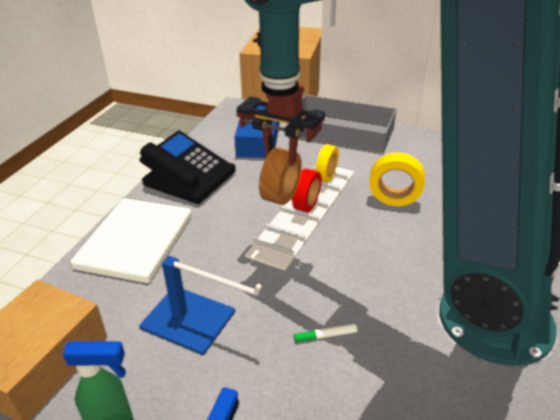

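Request:
{"name": "move_arm", "arguments": {"commands": [[40,0,20,-16,0,0,0],[40,0,35,-28,0,0,0],[40,0,38,-28,0,0,0],[40,0,38,-28,0,0,0],[40,0,38,-28,0,0,0],[40,0,38,-16,0,0,0],[40,0,38,-8,0,0,0],[40,0,35,0,0,0,0],[40,0,25,0,0,0,0],[40,0,0,0,0,0,0]]}}

```text
t: 5.7
position: [391.3, 247.8, 271.7]
tcp_rot: [0.077, 1.571, -0.076]
force: [0.0, -0.9, -3.5]
width: 47.9
```

Request:
{"name": "move_arm", "arguments": {"commands": [[40,12,0,0,0,0,0],[40,12,0,0,0,0,0],[40,12,0,0,0,0,0],[40,0,0,0,0,0,0],[40,0,0,0,0,0,0]]}}

```text
t: 6.2
position: [391.2, 244.5, 236.1]
tcp_rot: [0.079, 1.571, -0.08]
force: [0.6, -0.3, -2.5]
width: 47.8
```

```bash
python3 - <<'E'
from h import *
go([389.7,246.3,235])
for n in ("side","top"):
    im,d=imaging.capture(n); cv2.imwrite(f"pics/{n}3.png",im[:,:,::-1]); np.savez(f"{n}3.npz",im=im,d=d)
    m=masks(im)["brown"]; P=cloud(n,d); 
    q=P[m]; g=(abs(q[:,0]-390)<60)&(abs(q[:,1]-246)<90)&(q[:,2]>60); q=q[g]; print(n,len(q),np.percentile(q,[2,50,98],axis=0).round(1).tolist())
E
```

```text
pos [391.2 244.5 236.1] t 6.2 zyaw -5.79 xaxis [-0.001 -0.001 -1.   ] w 47.8 F [ 0.6 -0.3 -2.5] j [0.41 0.17 1.81 0.   1.16 0.51]
shift tool [ 1.1  1.7 -1.7]
side 2578 [[364.2, 204.3, 127.5], [384.9, 273.9, 201.8], [417.8, 306.5, 232.8]]
top 395 [[365.6, 184.6, 181.1], [386.2, 206.5, 218.0], [408.3, 230.2, 232.8]]
```

View pics/side3.png

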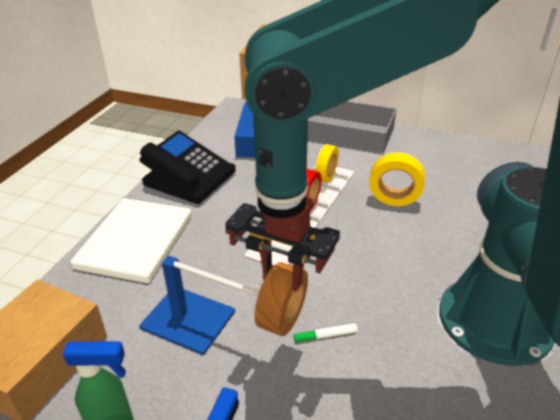

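View pics/top3.png

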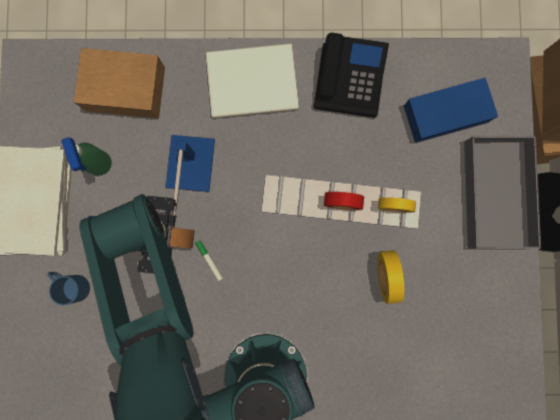

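Request:
{"name": "move_arm", "arguments": {"commands": [[40,0,2,8,0,0,0],[40,0,0,15,0,0,0],[40,0,0,15,0,0,0],[40,0,0,15,0,0,0],[40,0,0,15,0,0,0],[40,0,0,12,0,0,0],[40,0,0,0,0,0,0]]}}

```text
t: 7.0
position: [473.6, 239.0, 236.6]
tcp_rot: [0.08, 1.568, -0.079]
force: [-1.1, 0.2, -2.6]
width: 48.0
```

```bash
python3 - <<'E'
from h import *
go([633.5-.9952*60,222.3+.098*60,236])
for n in ("side",):
    im,d=imaging.capture(n); cv2.imwrite(f"pics/{n}4.png",cv2.resize(im[180:380,120:360,::-1],None,fx=3,fy=3))
E
```

```text
pos [473.6 239.  236.6] t 7.0 zyaw -5.79 xaxis [ 0.001  0.    -1.   ] w 48.0 F [-1.1  0.2 -2.6] j [ 0.34  0.27  1.67 -0.    1.2   0.44]
shift tool [  0.7  -0.7 100.7]
```

View pics/side4.png

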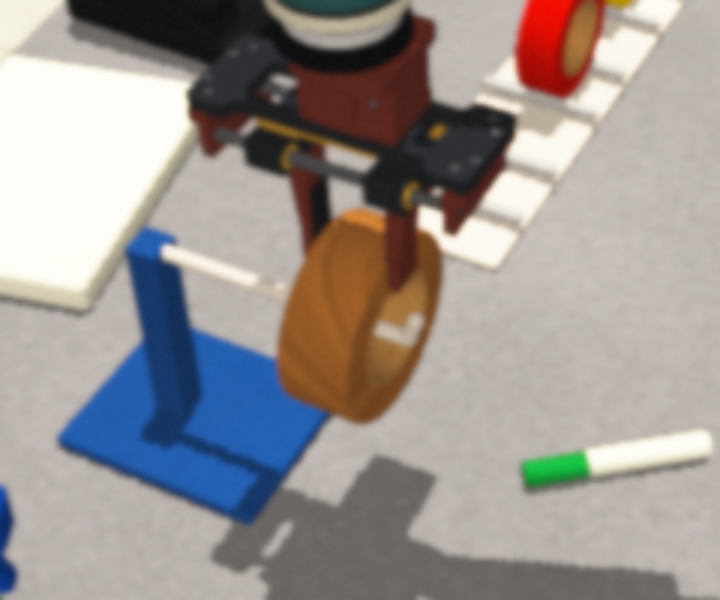

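Request:
{"name": "move_arm", "arguments": {"commands": [[40,0,0,10,0,0,0],[40,0,0,18,0,0,0],[40,0,0,18,0,0,0],[40,0,0,18,0,0,0],[40,0,0,18,0,0,0],[40,0,0,12,0,0,0],[40,0,0,6,0,0,0],[40,0,0,0,0,0,0]]}}

```text
t: 7.85
position: [571.2, 229.2, 236.5]
tcp_rot: [0.079, 1.57, -0.079]
force: [-0.7, -0.7, -3.4]
width: 47.9
```

Request:
{"name": "move_arm", "arguments": {"commands": [[40,10,0,0,0,0,0],[40,10,0,0,0,0,0],[40,8,0,0,0,0,0],[40,5,0,0,0,0,0],[40,0,0,0,0,0,0],[40,0,0,0,0,0,0]]}}

```text
t: 8.45
position: [570.8, 229.3, 203.6]
tcp_rot: [0.079, 1.57, -0.078]
force: [0.9, -0.4, -2.5]
width: 48.0
```

```bash
python3 - <<'E'
from h import *
go([633.5-.9952*60,222.3+.098*60,196])
for n in ("side",):
    im,d=imaging.capture(n); cv2.imwrite(f"pics/{n}5.png",cv2.resize(im[180:380,120:360,::-1],None,fx=3,fy=3))
E
```

```text
pos [570.8 229.3 203.6] t 8.45 zyaw -5.72 xaxis [-0.  0. -1.] w 48.0 F [ 0.9 -0.4 -2.5] j [0.27 0.42 1.53 0.   1.19 0.37]
shift tool [ 7.6 -0.8  3.1]
```

View pics/side5.png

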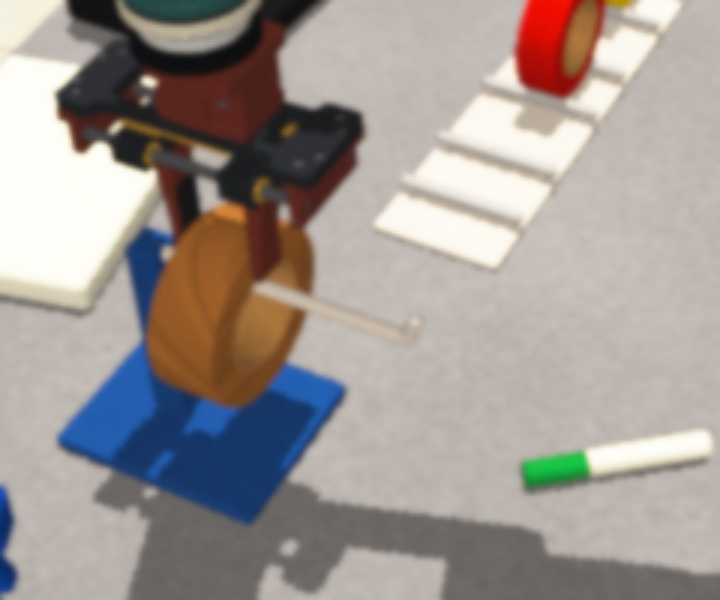

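Request:
{"name": "move_arm", "arguments": {"commands": [[40,3,0,2,0,0,0],[40,2,0,0,0,0,0],[40,0,0,0,0,0,0],[40,0,0,0,0,0,0]]}}

```text
t: 8.9
position: [572.8, 229.0, 198.6]
tcp_rot: [0.079, 1.57, -0.079]
force: [0.1, 0.5, -2.8]
width: 48.0
```

Request:
{"name": "move_arm", "arguments": {"commands": [[40,1.5,0,0,0,0,0],[40,0,0,0,0,0,0],[40,0,0,0,0,0,0]]}}

```text
t: 9.2
position: [572.8, 229.0, 197.2]
tcp_rot: [0.079, 1.569, -0.078]
force: [0.2, -0.9, -2.7]
width: 47.6
```

Request:
{"name": "move_arm", "arguments": {"commands": [[40,1,0,0,0,0,0],[40,0,0,0,0,0,0],[40,0,0,0,0,0,0]]}}

```text
t: 9.5
position: [573.0, 229.1, 196.3]
tcp_rot: [0.079, 1.569, -0.078]
force: [0.1, 0.1, -2.2]
width: 48.1
```

Request:
{"name": "move_arm", "arguments": {"commands": [[40,1,0,0,0,0,0],[40,0,0,0,0,0,0],[40,0,0,0,0,0,0]]}}

```text
t: 9.8
position: [573.0, 229.1, 196.1]
tcp_rot: [0.079, 1.569, -0.078]
force: [-1.7, 0.1, 5.4]
width: 48.2
```

Request:
{"name": "move_arm", "arguments": {"commands": [[52,0,0,0,0,0,0],[56,0,0,0,0,0,0],[64,0,0,0,0,0,0],[64,0,0,0,0,0,0],[64,0,0,0,0,0,0],[64,-5,0,0,0,0,0],[64,-10,0,0,0,0,0],[64,-20,0,0,0,0,0],[64,-20,0,0,0,0,0],[64,0,0,0,0,0,0]]}}

```text
t: 10.8
position: [575.0, 229.6, 254.0]
tcp_rot: [0.08, 1.563, -0.077]
force: [-1.0, 0.3, 0.5]
width: 64.2
```

```bash
python3 - <<'E'
from h import *
go([482.1,-372,270])
for n in ("side",):
    im,d=imaging.capture(n); cv2.imwrite(f"pics/{n}6.png",cv2.resize(im[180:380,120:360,::-1],None,fx=3,fy=3))
E
```

```text
pos [575.  229.6 254. ] t 10.8 zyaw -5.73 xaxis [ 0.006  0.002 -1.   ] w 64.2 F [-1.   0.3  0.5] j [0.27 0.38 1.46 0.   1.29 0.37]
shift tool [ -17.8 -607.9  -32.2]
```

View pics/side6.png

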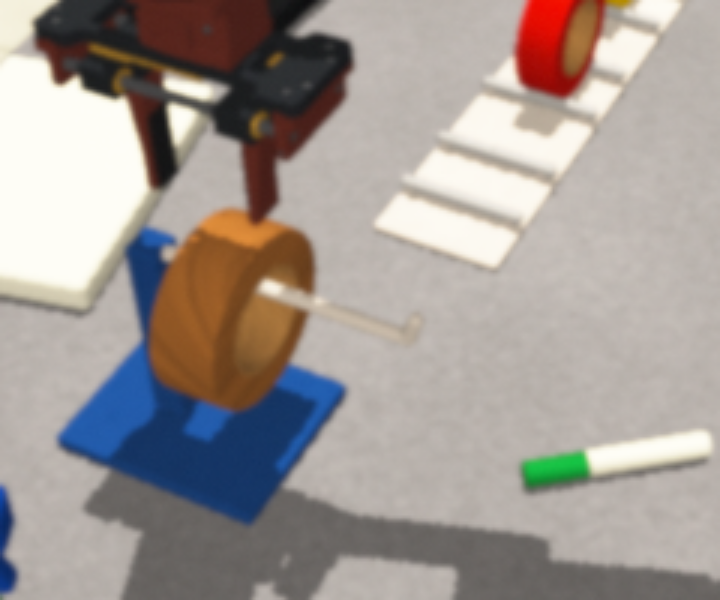

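Brown hangs on the arm near the post. Next is the yellow roll.

Request:
{"name": "move_arm", "arguments": {"commands": [[80,-20,0,0,0,0,0],[80,0,-25,-2,0,0,0],[80,0,-48,-3,0,0,0],[80,0,-48,-3,0,0,0],[80,0,-48,-3,0,0,0],[80,0,-48,-3,0,0,0],[80,0,-48,-3,0,0,0],[80,0,-48,-3,0,0,0],[80,0,-48,-3,0,0,0],[80,0,-48,-3,0,0,0]]}}

```text
t: 11.85
position: [505.0, -176.9, 269.3]
tcp_rot: [0.079, 1.57, -0.078]
force: [0.7, -0.5, 1.1]
width: 79.9
```

Request:
{"name": "move_arm", "arguments": {"commands": [[80,0,-48,-3,0,0,0],[80,0,-48,-2,0,0,0],[80,0,-48,-1,0,0,0],[80,0,-35,0,0,0,0],[80,0,-20,0,0,0,0],[80,0,0,0,0,0,0],[80,0,0,0,0,0,0],[80,0,0,0,0,0,0]]}}

```text
t: 12.65
position: [480.5, -370.8, 269.9]
tcp_rot: [0.079, 1.57, -0.076]
force: [-0.5, -0.6, 0.7]
width: 79.9
```

```bash
python3 - <<'E'
from h import *
go([482.1,-372,127])
for n in ("side","top"):
    im,d=imaging.capture(n); cv2.imwrite(f"pics/{n}7.png",im[:,:,::-1]);np.savez(f"{n}7.npz",im=im,d=d)
E
```

```text
pos [ 480.5 -370.8  269.9] t 12.65 zyaw -5.65 xaxis [-0.001  0.001 -1.   ] w 79.9 F [-0.5 -0.6  0.7] j [-0.77  0.35  1.47  0.    1.33 -0.67]
shift tool [142.9  -1.2   1.8]
```

View pics/side7.png

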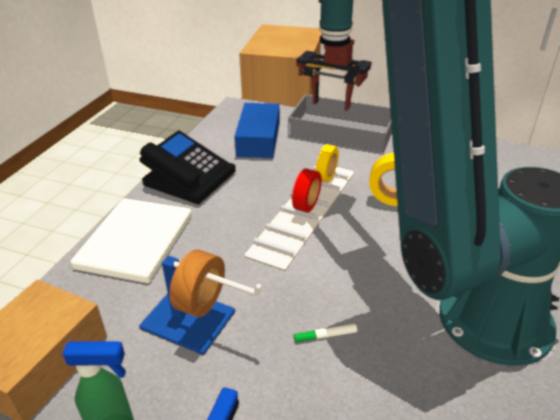

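View pics/top7.png

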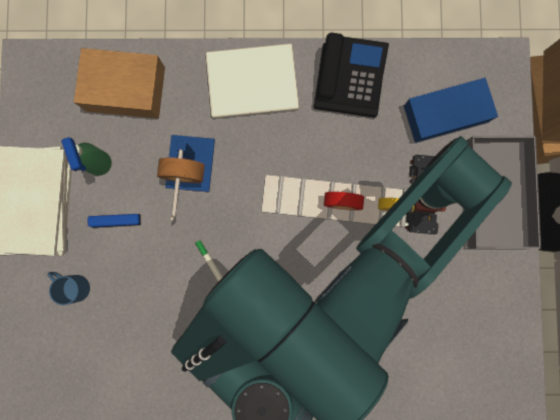

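Request:
{"name": "move_arm", "arguments": {"commands": [[80,30,-1,2,0,0,0],[80,40,0,0,0,0,0],[80,35,0,0,0,0,0],[70,25,0,0,0,0,0],[60,13,0,0,0,0,0],[50,0,0,0,0,0,0],[40,0,0,0,0,0,0],[25,0,0,0,0,0,0],[22,0,0,0,0,0,0],[22,0,0,0,0,0,0]]}}

```text
t: 13.75
position: [482.8, -374.5, 128.4]
tcp_rot: [0.077, 1.568, -0.08]
force: [0.5, 0.6, 3.1]
width: 29.7
```

Request:
{"name": "move_arm", "arguments": {"commands": [[22,0,0,0,0,0,0],[22,0,0,0,0,0,0],[22,0,0,0,0,0,0],[22,0,0,0,0,0,0]]}}

```text
t: 14.15
position: [482.8, -374.5, 128.3]
tcp_rot: [0.077, 1.568, -0.08]
force: [-0.2, 0.4, 5.5]
width: 30.0
```

Request:
{"name": "move_arm", "arguments": {"commands": [[22,-10,0,0,0,0,0],[22,-20,0,0,0,0,0],[22,-30,0,0,0,0,0],[22,-35,0,0,0,0,0],[22,-35,0,0,0,0,0],[22,-10,0,0,0,0,0],[22,0,0,0,0,0,0],[22,0,0,0,0,0,0]]}}

```text
t: 14.95
position: [481.4, -373.2, 265.6]
tcp_rot: [0.08, 1.571, -0.077]
force: [-0.0, -0.5, -2.1]
width: 29.6
```

```bash
python3 - <<'E'
from h import *
go([633.5-.9952*240,222.3+.098*240,231])
for n in ("side",):
    im,d=imaging.capture(n); cv2.imwrite(f"pics/{n}8.png",im[:,:,::-1])
z=np.load("top7.npz"); P=cloud("top",z["d"]); m=masks(z["im"])["brown"]; m[:150]=0; m[200:]=0;m[:,230:]=0;m[:,:150]=0
q=P[m]; q=q[q[:,2]>100]; print("brown hung top: ",np.percentile(q,[2,50,98],axis=0).round(1).tolist())
z=np.load("side7.npz"); P=cloud("side",z["d"]); m=masks(z["im"])["brown"]; m[:240]=0; m[330:]=0;m[:,230:]=0;m[:,:150]=0
q=P[m]; q=q[q[:,2]>60];print("brown hung side: ",np.percentile(q,[2,50,98],axis=0).round(1).tolist())
t=q[q[:,2]>182]; print(((t[:,:2]-[633.5,222.3])@[.9952,-.098]).min(),((t[:,:2]-[633.5,222.3])@[.9952,-.098]).max())
E
```

```text
pos [ 481.4 -373.2  265.6] t 14.95 zyaw -5.73 xaxis [-0.002  0.002 -1.   ] w 29.6 F [-0.  -0.5 -2.1] j [-0.77  0.36  1.46 -0.    1.32 -0.67]
shift tool [  35.8  607.3 -148.1]
brown hung top:  [[543.0, 167.2, 134.9], [566.8, 215.7, 183.0], [593.3, 275.3, 195.2]]
brown hung side:  [[545.6, 183.3, 83.6], [562.5, 248.6, 159.8], [598.5, 288.1, 192.2]]
-529.2764984989299 -35.24084903349343
```

View pics/side8.png

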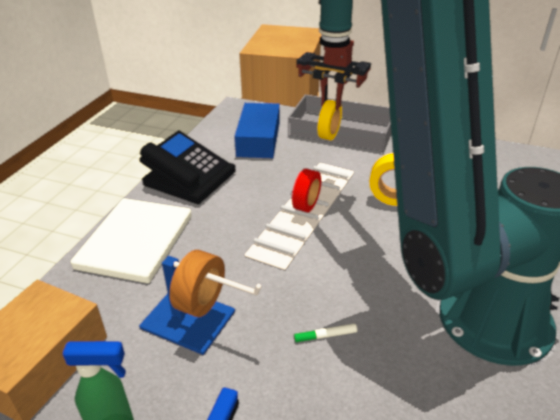

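Request:
{"name": "move_arm", "arguments": {"commands": [[22,0,25,-4,0,0,0],[22,0,45,-8,0,0,0],[22,0,45,-8,0,0,0],[22,0,45,-8,0,0,0],[22,0,45,-8,0,0,0],[22,0,45,-8,0,0,0],[22,0,45,-12,0,0,0],[22,0,43,-20,0,0,0],[22,0,43,-20,0,0,0],[22,0,43,-20,0,0,0]]}}

```text
t: 16.0
position: [407.0, 61.1, 265.5]
tcp_rot: [0.079, 1.573, -0.079]
force: [0.8, -0.2, -1.7]
width: 29.8
```

Request:
{"name": "move_arm", "arguments": {"commands": [[22,0,43,-20,0,0,0],[22,0,40,-12,0,0,0],[22,0,40,0,0,0,0],[22,0,35,0,0,0,0],[22,0,25,0,0,0,0],[22,12,0,0,0,0,0],[22,13,0,0,0,0,0],[22,10,0,0,0,0,0],[22,0,0,0,0,0,0],[22,0,0,0,0,0,0]]}}

```text
t: 17.0
position: [395.1, 244.0, 231.5]
tcp_rot: [0.079, 1.571, -0.08]
force: [0.8, 0.1, -1.6]
width: 29.6
```

```bash
python3 - <<'E'
from h import *
go([633.5-.9952*124,222.3+.098*124,231])
for n in ("side","top"):
    im,d=imaging.capture(n); cv2.imwrite(f"pics/{n}9.png",cv2.resize(im[180:380,120:360,::-1],None,fx=3,fy=3) if n=="side" else im[:,:,::-1])
    m=masks(im)["yellow"]; P=cloud(n,d); q=P[m]; g=(abs(q[:,0]-394)<60)&(abs(q[:,1]-246)<80)&(q[:,2]>60); q=q[g]; print(n,len(q),np.percentile(q,[2,50,98],axis=0).round(1).tolist())
E
```

```text
pos [395.1 244.  231.5] t 17.0 zyaw -5.78 xaxis [-0.002 -0.001 -1.   ] w 29.6 F [ 0.8  0.1 -1.6] j [0.4  0.18 1.81 0.   1.15 0.51]
shift tool [  0.3   2.1 115.4]
side 1174 [[377.4, 205.8, 128.8], [394.6, 277.3, 198.2], [412.9, 298.3, 221.1]]
top 204 [[376.2, 195.9, 175.5], [390.9, 212.5, 206.4], [405.7, 231.7, 221.0]]
```

View pics/side9.png

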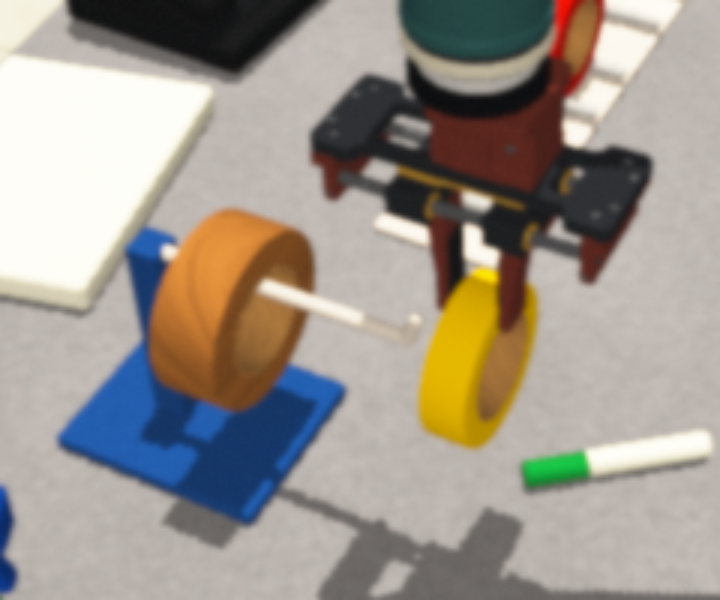

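Request:
{"name": "move_arm", "arguments": {"commands": [[22,0,1,8,0,0,0],[22,0,0,15,0,0,0],[22,0,0,15,0,0,0],[22,0,0,18,0,0,0],[22,0,0,18,0,0,0],[22,0,0,18,0,0,0],[22,0,0,14,0,0,0],[22,0,0,6,0,0,0],[22,0,0,0,0,0,0],[22,0,0,0,0,0,0]]}}

```text
t: 18.1
position: [506.5, 234.5, 232.0]
tcp_rot: [0.078, 1.57, -0.079]
force: [-0.2, 0.1, -1.2]
width: 29.5
```

```bash
python3 - <<'E'
from h import *
go([633.5-.9952*127,222.3+.098*127,194.6])
for n in ("side","top"):
    im,d=imaging.capture(n); cv2.imwrite(f"pics/{n}10.png",cv2.resize(im[180:380,120:360,::-1],None,fx=3,fy=3) if n=="side" else im[:,:,::-1])
E
```

```text
pos [506.5 234.5 232. ] t 18.1 zyaw -5.73 xaxis [-0.001 -0.    -1.   ] w 29.5 F [-0.2  0.1 -1.2] j [0.31 0.31 1.62 0.   1.21 0.41]
shift tool [37.4  0.3  0.6]
```

View pics/side10.png

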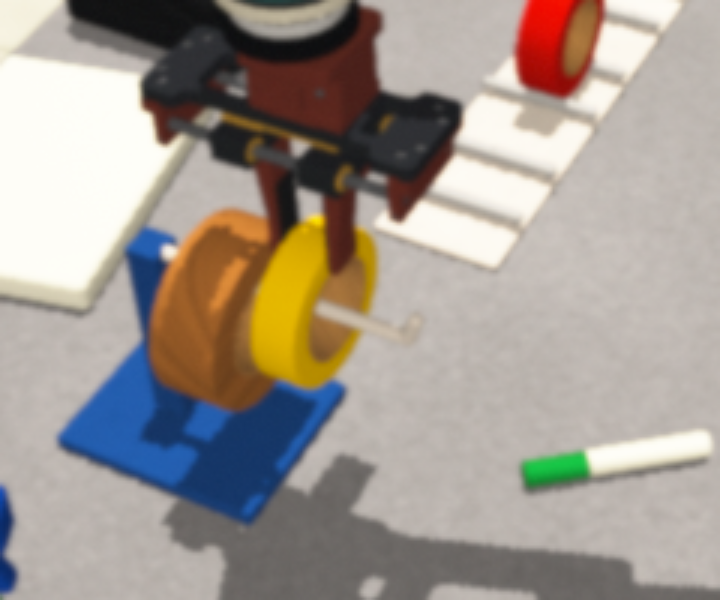

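Request:
{"name": "move_arm", "arguments": {"commands": [[22,10,0,0,0,0,0],[22,10,0,0,0,0,0],[22,8,0,0,0,0,0],[22,4,0,0,0,0,0],[22,2,0,0,0,0,0],[22,0,0,0,0,0,0],[22,0,0,0,0,0,0]]}}

```text
t: 18.9
position: [507.3, 234.7, 198.4]
tcp_rot: [0.079, 1.569, -0.078]
force: [-0.3, 0.4, -1.8]
width: 29.5
```

Request:
{"name": "move_arm", "arguments": {"commands": [[22,1,0,0,0,0,0],[22,0,0,0,0,0,0],[22,0,0,0,0,0,0]]}}

```text
t: 19.2
position: [507.2, 234.7, 197.4]
tcp_rot: [0.079, 1.569, -0.078]
force: [-0.1, -0.6, -1.3]
width: 30.0
```

Request:
{"name": "move_arm", "arguments": {"commands": [[22,1,0,0,0,0,0],[22,0,0,0,0,0,0],[22,0,0,0,0,0,0]]}}

```text
t: 19.5
position: [507.0, 234.6, 196.2]
tcp_rot: [0.079, 1.569, -0.078]
force: [-0.4, -0.0, -2.3]
width: 29.6
```

Request:
{"name": "move_arm", "arguments": {"commands": [[22,1,0,0,0,0,0],[22,0,0,0,0,0,0],[22,0,0,0,0,0,0]]}}

```text
t: 19.8
position: [507.2, 234.7, 195.8]
tcp_rot: [0.079, 1.569, -0.078]
force: [-3.0, -1.1, 5.1]
width: 29.8
```

Contact. Opening only about 6 mm per side.

Request:
{"name": "move_arm", "arguments": {"commands": [[33,0,0,0,0,0,0],[37,0,0,0,0,0,0],[40,0,0,0,0,0,0],[40,0,0,0,0,0,0],[40,0,0,0,0,0,0],[40,-5,0,0,0,0,0],[40,-10,0,0,0,0,0],[40,-20,0,0,0,0,0],[40,-30,0,0,0,0,0],[40,-30,0,0,0,0,0]]}}

```text
t: 20.8
position: [506.9, 234.6, 291.8]
tcp_rot: [0.079, 1.569, -0.078]
force: [0.8, 0.4, 0.9]
width: 40.2
```

Request:
{"name": "move_arm", "arguments": {"commands": [[40,-20,-20,0,0,0,0],[40,0,-45,0,0,0,0],[40,0,-45,0,0,0,0],[40,0,-45,0,0,0,0],[40,0,-45,0,0,0,0],[40,0,-20,0,0,0,0],[40,0,0,0,0,0,0]]}}

```text
t: 21.5
position: [485.1, 13.3, 311.2]
tcp_rot: [0.081, 1.568, -0.082]
force: [-0.7, 0.7, -0.0]
width: 39.9
```

```bash
python3 - <<'E'
from h import *
go([500,0,300])
prev={}
for i in range(2):
  for n in ("side","top"):
    im,d=imaging.capture(n); cv2.imwrite(f"pics/{n}11_{i}.png",im[:,:,::-1])
    P=cloud(n,d)
    for k in ("brown","yellow","red"):
        m=masks(im)[k]; q=P[m]; c=(494,-219,60) if k=="red" else (540,228,80)
        q=q[(abs(q[:,0]-c[0])<100)&(abs(q[:,1]-c[1])<c[2])&(q[:,2]>60)&(q[:,2]<200)]
        a=(q[:,:2]-[633.5,222.3])@[.9952,-.098]
        print(n,i,k,len(q),np.percentile(q,[2,50,98],axis=0).round(1).tolist(),"axial",np.percentile(a,[3,97]).round(1))
E
```

```text
pos [485.1  13.3 311.2] t 21.5 zyaw -5.94 xaxis [ 0.001 -0.001 -1.   ] w 39.9 F [-0.7  0.7 -0. ] j [-0.11  0.13  1.66 -0.    1.35 -0.01]
shift tool [ 11.2 -11.7  16.2]
side 0 brown 2388 [[497.0, 190.0, 94.6], [563.9, 251.4, 162.5], [598.7, 288.1, 192.1]] axial [-133.8  -39.7]
side 0 yellow 1258 [[489.0, 191.5, 90.8], [503.0, 258.4, 163.7], [528.0, 284.6, 185.3]] axial [-141.4 -111.3]
side 0 red 604 [[473.0, -257.6, 63.1], [494.7, -186.6, 107.9], [516.0, -165.2, 127.0]] axial [-112.6  -77.2]
top 0 brown 870 [[542.9, 167.5, 104.8], [566.6, 216.5, 182.3], [593.2, 275.6, 194.8]] axial [-86.7 -41. ]
top 0 yellow 439 [[487.3, 183.1, 139.6], [503.7, 222.4, 177.6], [519.8, 274.9, 187.9]] axial [-143.6 -115.3]
top 0 red 523 [[471.9, -270.3, 88.6], [492.6, -217.1, 118.6], [512.5, -170.7, 129.8]] axial [-114.8  -79.2]
side 1 brown 2390 [[497.2, 190.2, 94.0], [563.9, 251.8, 162.1], [598.6, 288.1, 192.0]] axial [-133.6  -39.7]
side 1 yellow 1263 [[489.0, 191.3, 90.8], [503.0, 258.0, 163.7], [527.8, 284.6, 185.0]] axial [-141.4 -111.4]
side 1 red 606 [[473.1, -256.2, 63.8], [494.4, -186.9, 107.9], [516.2, -164.8, 126.8]] axial [-112.9  -77.5]
top 1 brown 867 [[543.0, 167.7, 103.8], [566.5, 216.0, 182.7], [593.6, 275.4, 195.0]] axial [-86.8 -41.1]
top 1 yellow 439 [[487.4, 183.0, 142.6], [503.7, 222.8, 177.7], [519.8, 274.0, 188.1]] axial [-143.5 -115.1]
top 1 red 522 [[471.8, -270.0, 89.4], [492.5, -216.8, 118.6], [512.6, -170.8, 129.7]] axial [-114.9  -79.4]
```

View pics/side11_1.png

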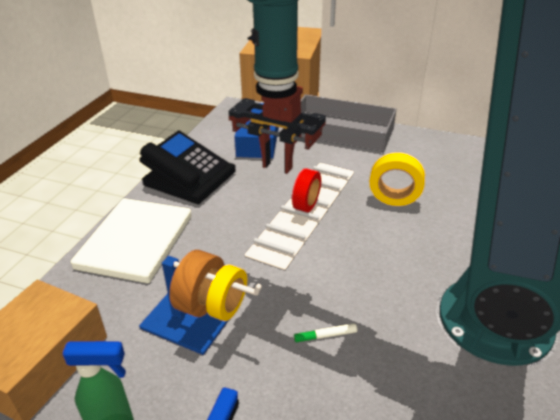

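View pics/top11_1.png

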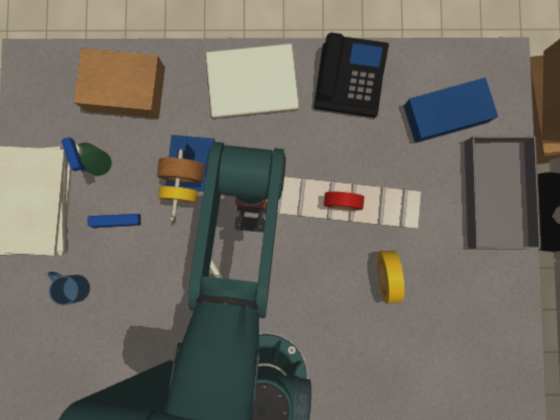

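Both rolls hang on the arm: brown at (197,283) in the side view, nearer the post, and yellow at (228,292) in front of it. Red is unmoved and the robot is clear. I'll wait briefly, then hand in.

Request:
{"name": "move_arm", "arguments": {"commands": [[40,0,0,0,0,0,0],[40,0,0,0,0,0,0],[40,0,0,0,0,0,0],[40,0,0,0,0,0,0],[40,0,0,0,0,0,0],[40,0,0,0,0,0,0],[40,0,0,0,0,0,0],[40,0,0,0,0,0,0]]}}

```text
t: 22.5
position: [485.1, 15.7, 310.2]
tcp_rot: [0.079, 1.569, -0.079]
force: [-0.0, -0.8, 0.5]
width: 39.9
```

```bash
python3 - <<'E'
from h import *
im,d=imaging.capture("side"); a=cv2.imread("pics/side11_1.png")[:,:,::-1]
print(abs(im[240:330,150:270].astype(int)-a[240:330,150:270]).max())
print(bot.sign_off(), bot.get_obs()["t"])
E
```

```text
17
the job is handed in; nothing more can be done
the job is handed in; nothing more can be done
```

Both rolls are hanging on the hook arm, brown nearer the post and yellow in front. I handed the job in at about 22.5 s of the 58 s allowed; the hand-in reports no verdict.

- **Method:** I pinched each roll at the top of its wall from above. I kept the grip shallow so the fingertips stayed above the arm. I threaded each roll over the upturned tip, lowered it until the force showed contact, and released it.
- **Final position:** Brown lies about 36–85 mm from the post axis and yellow about 112–143 mm, leaving a gap of about 25 mm. The straight part of the arm ends at 190 mm.
- **At rest:** Two rounds of pictures from both cameras agreed to about 1 mm, apart from a noisy lower edge on yellow. A last side picture about 1 s later showed no visible movement; the largest pixel change was 17 out of 255.
- **Red roll:** It still stands in the rack, and its measured position is unchanged within the noise.
- **Robot:** It was well clear of everything at hand-in. The largest tool force I read was about 6 N.
- **Disagreements:** The two camera views differed by 1–3 mm in places, mainly across the hook arm, which was well inside the clearances. In the side view, the brown roll's far edge along the arm read too far forward because the colour mask picked up the inside of the yellow ring, so I used the top view for it.

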